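Seat the paint tray on its post and pin

ROBOT

A 6-joint arm with a two-finger parallel gripper is mounted at the origin on the work surface. World frame = base frame: x ahead of the robot, y to its left, z up, the work surface at z = 0. Lengths are in m, angles in rad, forces in N, time in s.
With the tool pointing down it reaches from about 0.35 to 1 m from the base axis. Payload 7.1 kg.
Tool frame: the origin (TCP) lies between the finger pads; the fingertips stand 22 mm ahead of it and the grasp point (between the pads) lies 3 mm ahead of it; z points along the fingers, y is the line along which they close (so a half turn about z gives the same grasp; the last joint's range is limited). The gripper opens to 85 mm and grips with 20 to 120 N. Pads are 22 mm wide; open, the fingers measure 114 mm over their backs; the gripper's body (76 mm by 85 mm) begins 54 mm behind the grasp point. The pads swing forward as they close: fully open they stand 13 mm farther back than shut.
Start: joints at [1.167, 0.423, 1.63, -0, 1.089, -0.019], TCP at [0.235, 0.579, 0.253] pointing down, gripper open.
Joint ranges: [-3, 3], [-0.9, 2.11], [0.09, 2.58], [-1.31, 4.45], [0.11, 2.69], [-2.54, 2.54]. Speed limits (rad/s): [2.39, 2.39, 3.01, 3.14, 3.14, 3.14].

INTERFACE

Orientations are given as a rotation vector (axis times angle).
In Python, from rig import manip gives the robot as it stands. The module is installed in compiled form; this text tells all that it offers. Calls block until the motion is done:
- manip.move_to(position, orientation): joint-space move of the TCP to a pose.
- manip.servo_line(position, orientation=None, rate=0.15): straight line of the TCP; orientation=None keeps the orientation; rate is the mean speed in m/s.
- manip.set_joints(angles): joint-space move.
- manip.command_gripper(opening, f_grip=None): finger opening in m; f_grip is the grip in N (None keeps the last); returns when the fingers have stopped.
- manip.hold(seconds).
- manip.solve_ik(position, orientation): joint angles nearest the present ones, or None.
- manip.camera(name): name is "scene" or "top" or "wrist"; returns a dict with "image" (384x512x3 uint8, red, green, blue), "fx", "fy", "cx", "cy" (pixels), "cam_to_world" (4x4, takes a point from camera to world coordinates); the wrist camera has in their place "mount" (4x4, takes a point from camera to tool coordinates, whose origin is the TCP and whose axes are the flange's). Camera axes: x right, y down, z forward; pixel columns grow to the right and rows downward; lengths in m; the calibration is good to about 2 mm. A picture is of the moment at which its call begins: read the wrist's pose just before it. There is no depth.
A pose or a line that the arm cannot do raises manip.IKError and nothing moves.
- manip.sign_off(): hands the job in; it is judged then, once.
Readings, each from a call of its own:
- manip.get_time(): time.
- manip.get_joint_positions(): joint angles.
- manip.get_joint_vel(): joint speeds.
- manip.get_tau(): joint torques, N m.
- manip.get_position(): TCP position.
- manip.get_ee_rot(): TCP orientation.
- manip.get_contact_force(): force on the tool from outside, world axes, zero at the start.
- manip.get_torque(): the same for the moment, N m.
- manip.get_width(): finger opening in m.
- manip.get_grip_force(): force on a finger pad.
Only numpy, scipy, OpenCV 4.12 (cv2) and the standard library are available. Lean on these libraries where they do the work, as an engineer would, in place of code of your own. Each camera call takes 0.05 s, during which the arm holds its last target. There are 200 camera calls.

TASK

At the craft table, pick up the long paint tray by its upright handle tube and lower it gently over the stand's centre post and locating pin, so that it lies flat and fully home on the stand with the pin in the tray's square hole; do not let it drop. Let go, and leave the small square mixing tray and the water cup where they are.

Things in the scene. Friction and masses are not known exactly. Their poses are not given: they have to be found in the camera images.
- stand: Fixed palette stand: aluminium disc 164 mm across, 20 mm thick, with two upright dark steel rods. Centre post 14 mm thick, 70 mm above the disc (tip tapered over 12 mm). Locating pin 10 mm thick, 24 mm above the disc (tip tapered over 6 mm), 60 mm from the post. Origin: on the post's axis at the table surface; z up, x from post to pin.
- tray_grip (a point): Long tray, loose and flat on the table: plate 190 x 110 x 6 mm, 10 mm high rim, pans along the long sides, 0.22 kg. Tube handle 36 mm outside stands mid-plate, top 66 mm above the underside; its 26 mm bore goes through. Square 28 mm pin hole in the plate, centred 60 mm from the tube's axis. Point: on the tube's axis, 38 mm above the underside; z up, x along the length from tube to square hole.
- mixtray_grip (a point): The small square mixing tray, to be left alone: white plastic, 112 x 112 mm, same tube handle but no square hole. This point: on its tube's axis, 38 mm above its underside.
- cup: White ceramic water cup, 72 mm across and 85 mm high, upright on the table beyond the stand; to be left alone. Origin: centre of its underside.
Things that resemble listed ones, but are neither listed nor needed, are in the scene too. What is shaped like the part that bears tray_grip but orange is not meant.

How it is judged:
At the end, for the whole second after the job is handed in: The long tray rests flat on the stand's disc (height within 4 mm, tilt under 3.4 degrees), its tube round the post (within 12 mm) and its square hole over the pin (length within 15 degrees of the stand's x), released and at rest; the mixing tray and the cup are within 30 mm of where they were (horizontal distance between tray_grip and stand below 0.012 m and z of tray_grip in the frame of stand between 0.054 and 0.062 m and angle between tray_grip's own z axis and vertical below 0.06 rad and angle between the x axis of tray_grip and the x axis of stand, either way round below 0.26 rad and linear speed of tray below 0.02 m/s and distance of each of mixtray_grip, cup from where it was at the start of the episode below 0.03 m); the robot touches nothing.
It fails at once if the tray is dropped onto the stand: it comes down over the post at more than 0.6 m/s (horizontal distance between tray_grip and stand below 0.03 m and z of tray_grip in the frame of stand below 0.12 m and linear speed of tray above 0.6 m/s).
It fails at once if the mixing tray is moved by more than 30 mm (distance of mixtray_grip from where it was at the start of the episode above 0.03 m).
It fails at once if the water cup is moved by more than 30 mm (distance of cup from where it was at the start of the episode above 0.03 m).
It fails at once if the water cup is tipped (angle between cup's own z axis and vertical above 0.5 rad).
It also fails if it takes over 42 s, if anything falls off the work surface, if the arm or the gripper's body presses on something with over 40 N, if the wrist force passes 120 N, or if a joint passes its speed limit or range.

## Working session

There is one attempt and no reset: what is moved stays moved. The work goes in short steps, each a Python script; the robot and the scene stay as the last script left them, time stands still between calls to the robot, and variables do not carry over. Pictures are saved under pics/ and viewed, at most 10 in all, crops included, and the job is handed in when it is done.

```bash
mkdir -p pics; cat > h.py <<'E'
import numpy as np, cv2
from scipy.spatial.transform import Rotation as R
from rig import manip as m
def save(c,n): cv2.imwrite(f'pics/{n}.png',c['image'][:,:,::-1])
def wristT(c,p,r):
    T=np.eye(4);T[:3,:3]=R.from_rotvec(r).as_matrix();T[:3,3]=p
    return T@c['mount']
def ray(c,T,u,v):
    d=T[:3,:3]@np.array([(u-c['cx'])/c['fx'],(v-c['cy'])/c['fy'],1]);return T[:3,3],d
def plane(c,T,u,v,z):
    o,d=ray(c,T,u,v);return o+d*(z-o[2])/d[2]
def proj(c,T,P):
    q=np.linalg.inv(T)@np.append(P,1);return c['cx']+c['fx']*q[0]/q[2],c['cy']+c['fy']*q[1]/q[2]
E
python3 - <<'E'
from h import *
a=m.camera('scene');b=m.camera('top')
save(a,'scene');save(b,'top')
print(a['cam_to_world'].round(3),b['cam_to_world'].round(3),b['fx'],m.get_position(),m.get_ee_rot(),m.get_time())
E
```

```text
[[-0.849  0.4   -0.346  1.027]
 [ 0.529  0.645 -0.551  0.724]
 [ 0.002 -0.651 -0.759  1.235]
 [ 0.     0.     0.     1.   ]] [[ 0.005 -0.988  0.154  0.248]
 [-1.    -0.008 -0.021 -0.104]
 [ 0.022 -0.154 -0.988  1.429]
 [ 0.     0.     0.     1.   ]] 449.65689048564406 [0.23439321 0.57887438 0.25262443] [-6.00670178e-01 -3.08332561e+00  2.14266848e-03] 0.1
```

View pics/top.png

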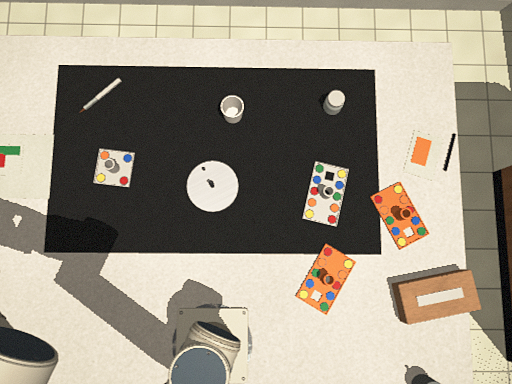

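View pics/scene.png

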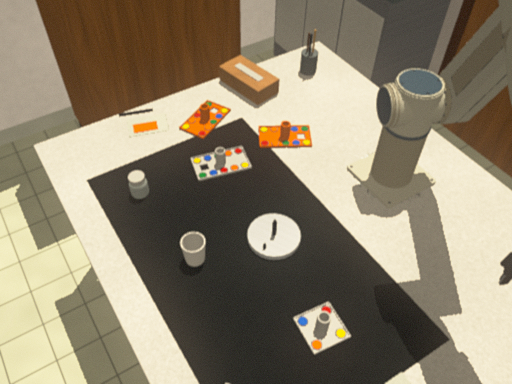

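The top view shows the long white tray near (326,193), with its dark square hole at (329,175). The stand disc is at (212,186) with the pin tip near (204,168), the mixing tray at (113,167) and the cup at (232,108). The orange trays on the right are decoys. I'll locate these roughly, then look closer with the wrist camera.

```bash
python3 - <<'E'
from h import *
b=m.camera('top');T=b['cam_to_world']
for n,u,v,z in [('tray',326,193,.006),('hole',329,175,.006),('disc',212.5,186,.02),('pin',204,168,.044),('mix',113,168,.006),('cup',232,103,.085)]:
    print(n,plane(b,T,u,v,z).round(3))
c=m.camera('wrist');print(c['mount'].round(3),c['fx'])
tray=plane(b,T,326,193,.006);disc=plane(b,T,212.5,186,.02)
# view with wrist cam: from height .33
for nm,P in [('stand',disc),('tray',tray)]:
    r=m.get_ee_rot(); Rm=R.from_rotvec(r).as_matrix()
    off=Rm@c['mount'][:3,3]; d=Rm@c['mount'][:3,2]
    H=.42; cam=P-d*(H/-d[2]); pos=cam-off
    print(nm,pos)
    m.move_to(pos,r); p=m.get_position();r2=m.get_ee_rot();c=m.camera('wrist');save(c,'w_'+nm)
    np.save(nm+'.npy',wristT(c,p,r2))
print(m.get_time(),c['fx'],c['cx'],c['cy'])
E
```

```text
tray [ 0.469 -0.355  0.006]
hole [ 0.528 -0.366  0.006]
disc [0.487 0.008 0.02 ]
pin [0.54  0.034 0.044]
mix [0.545 0.329 0.006]
cup [ 0.739 -0.052  0.085]
[[ 0.001 -0.96  -0.281  0.071]
 [ 1.     0.001  0.    -0.001]
 [ 0.    -0.281  0.96  -0.12 ]
 [ 0.     0.     0.     1.   ]] 320.6053715702469
stand [0.43948478 0.02922669 0.31987079]
tray [ 0.42211105 -0.33423372  0.30586124]
3.7833 320.6053715702469 257.0109298170686 190.99798254207718
```

View pics/w_stand.png

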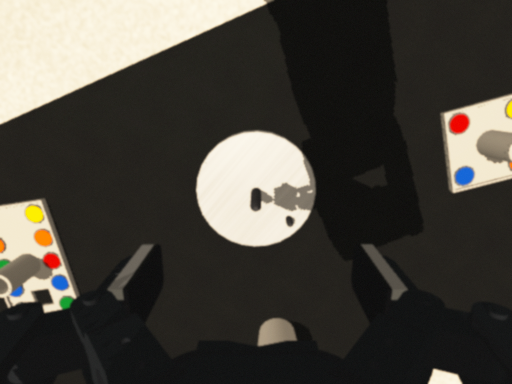

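View pics/w_tray.png

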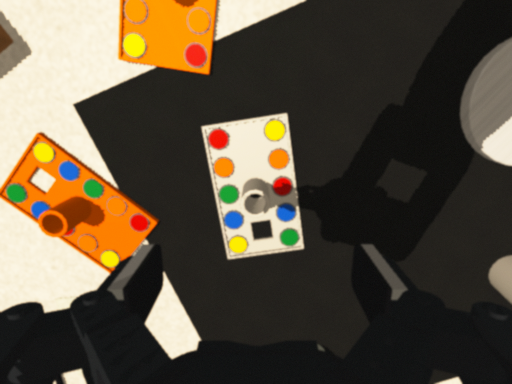

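The wrist views are clear. In the stand view the disc is centred near (256,188), with the post base there and its tip at (256,207), and the pin is at about (290,221). In the tray view the outline is centred near (255,187), with the tube's top ring near (256,202) and the square hole at (261,230). Next I'll get precise positions from masks.

```bash
cat > meas.py <<'E'
from h import *
b=m.camera('wrist')
def comp(mask,u,v):
    n,l,s,c=cv2.connectedComponentsWithStats(mask.astype(np.uint8));d=np.hypot(*(c[1:]-[u,v]).T)
    d[s[1:,4]<12]=1e9;k=1+d.argmin();return (l==k).astype(np.uint8),c[k],s[k]
def outline(mk,T,z):
    k=max(cv2.findContours(mk,cv2.RETR_EXTERNAL,cv2.CHAIN_APPROX_NONE)[0],key=cv2.contourArea)[:,0]
    k=cv2.convexHull(k)[:,0]
    return np.array([plane(b,T,u,v,z)[:2] for u,v in k],np.float32)
E
python3 - <<'E'
from meas import *
im=cv2.imread('pics/w_stand.png');T=np.load('stand.npy')
g=im.min(2)
mk,c,s=comp(g>100,255,188)
P=outline(mk,T,.02);print('disc px',c,s,'circle',cv2.minEnclosingCircle(P),cv2.fitEllipse(P))
roi=g.copy();mkd,c,s=comp(roi[:]<70,256,200);print('post',c,s)
ys,xs=np.nonzero(mkd);print('post tip',plane(b,T,xs[ys>=ys.max()-3].mean(),ys.max()-2,.09),'base',plane(b,T,xs[ys<=ys.min()+3].mean(),ys.min()+2.5,.02))
mkp,c,s=comp(g<70,290,221);print('pin',c,s,plane(b,T,*c,.032))
im=cv2.imread('pics/w_tray.png');T=np.load('tray.npy')
g=im.max(2); mk,c,s=comp(g>100,255,187);print(c,s)
P=outline(mk,T,.008);print('tray rect',cv2.minAreaRect(P))
h=(g<60);mh,c,s=comp(h,261,230);print('hole',c,s,plane(b,T,*c,.004))
print('tube top',plane(b,T,256,202,.066))
cv2.imwrite('pics/crop.png',cv2.resize(np.hstack([im[160:270,200:310],cv2.imread('pics/w_stand.png')[130:240,200:310]]),None,fx=3.5,fy=3.5,interpolation=cv2.INTER_CUBIC))
E
```

```text
disc px [254.68560534 187.93975214] [  196   131   118   116 10490] circle ((0.4865814745426178, 0.007179660722613335), 0.08231101185083389) ((0.4863693118095398, 0.0064709181897342205), (0.16156134009361267, 0.1645180583000183), 75.4411849975586)
post [255.83030303 198.52727273] [251 189  10  20 165]
post tip [0.48385492 0.00822575 0.09      ] base [0.48704244 0.00764185 0.02      ]
pin [289.43902439 220.41463415] [287 217   6   8  41] [0.53881011 0.03569563 0.032     ]
[253.83081818 183.61145455] [  201   113   104   147 11000]
tray rect ((0.46763622760772705, -0.3561338186264038), (0.11299733072519302, 0.19367030262947083), 76.91448211669922)
hole [261.43824701 229.30278884] [252 221  19  17 251] [ 0.52521849 -0.36952418  0.004     ]
tube top [ 0.46556096 -0.35356357  0.066     ]
```

View pics/crop.png

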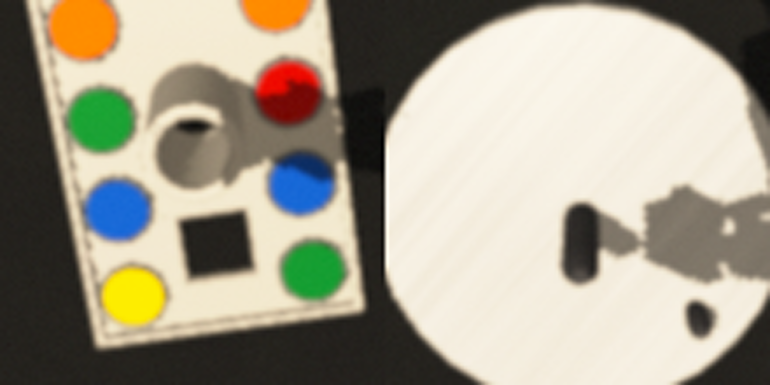

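Measured sizes match the given ones: the disc is 164 mm, post to pin is 59.6 mm, tube to hole is 59 mm, and the tray is 113 x 194 mm at rim height. The tray is at (0.467,-0.3555) with yaw -13.1°, and the stand is at (0.4865,0.0072) with yaw 28.6°. Next: grasp and lift.

```bash
cat > g.py <<'E'
from h import *
tray=np.array([.467,-.3555]);ty=np.deg2rad(-13.1)
st=np.array([.4865,.0072]);sy=np.deg2rad(28.6)
def ori(yaw): return (R.from_euler('z',yaw)*R.from_euler('x',np.pi)).as_rotvec()
E
python3 - <<'E'
from g import *
best=None
for k in range(4):
    o=k*np.pi/2
    a=m.solve_ik([*tray,.2],ori(ty+o));b=m.solve_ik([*st,.2],ori(sy+o))
    if a is None or b is None: continue
    w=max(abs(a[5]),abs(b[5]));print(k,np.round(a,2),np.round(b,2))
    if best is None or w<best[0]: best=(w,o)
o=best[1];np.save('o.npy',o);print(best)
m.command_gripper(.085,40)
m.move_to([*tray,.16],ori(ty+o))
m.servo_line([*tray,.043],rate=.1)
print(m.get_position(),m.get_contact_force())
m.command_gripper(.03,50)
print('w',m.get_width(),m.get_grip_force(),m.get_contact_force())
m.servo_line([*tray,.063],rate=.06)
print('w',m.get_width(),m.get_grip_force(),m.get_contact_force(),m.get_time())
p=m.get_position();r=m.get_ee_rot();c=m.camera('wrist');save(c,'lift');np.save('lift.npy',wristT(c,p,r))
E
```

```text
0 [-0.67  0.43  1.76  0.    0.95  1.13] [-0.01  0.3   1.97  0.    0.87  1.06]
1 [-0.67  0.43  1.76  0.    0.95 -0.44] [-0.01  0.3   1.97  0.    0.87 -0.51]
2 [-0.67  0.43  1.76 -0.    0.95 -2.01] [-0.01  0.3   1.97  0.    0.87 -2.08]
(np.float64(0.5088258498923701), 1.5707963267948966)
[ 0.46739822 -0.35582565  0.04363656] [-0.42353167 -0.28027334  0.10848556]
w 0.034116285859605404 50.45000698417425 [-0.42378432  0.09564049  4.20381838]
w 0.03400404480240929 49.8156106704846 [-0.57731965  0.02771068 -2.27614813] 7.6583
```

View pics/lift.png

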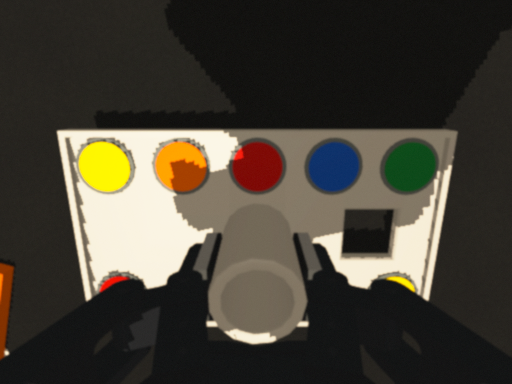

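The tray is held level: its edge is horizontal in the image, the tube is centred at column 258, and the hole is on the right at (367,232), along the tray's +x. The 2.2 N load matches the tray's weight. Next: carry it over the stand and lower in stages, watching the force.

```bash
python3 - <<'E'
from g import *
o=float(np.load('o.npy'));c=m.camera('wrist');T=np.load('lift.npy')
print('tube',plane(c,T,258,301,.086),'hole',plane(c,T,367,232,.025),m.get_position())
m.servo_line([*tray,.2],rate=.15)
m.move_to([*st,.2],ori(sy+o))
m.servo_line([*st,.150],rate=.1)
m.hold(.3)
p=m.get_position();r=m.get_ee_rot();c=m.camera('wrist');save(c,'above');T=wristT(c,p,r);np.save('above.npy',T)
print(p,m.get_width(),m.get_contact_force(),m.get_time())
save(m.camera('scene'),'s2')
a=cv2.imread('pics/above.png');s=cv2.imread('pics/s2.png')[170:290,200:340]
cv2.imwrite('pics/c2.png',np.hstack([cv2.resize(a,(400,300)),cv2.resize(s,(350,300),interpolation=cv2.INTER_CUBIC)]))
E
```

```text
tube [ 0.46754601 -0.35462118  0.086     ] hole [ 0.52456656 -0.36822892  0.025     ] [ 0.46685643 -0.355375    0.06291591]
[0.48681228 0.00723161 0.15052003] 0.0344127111061913 [ 0.4691191   0.40805544 -1.36501015] 11.1833
```

View pics/c2.png

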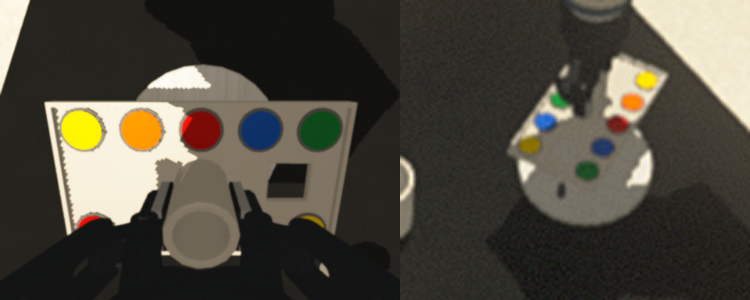

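The tray is level in the hand, about 18 mm above the post tip, with the disc below it. Next: lower with a force guard.

```bash
python3 - <<'E'
from g import *
f0=m.get_contact_force();z=.150
while z>.0625:
    z-=.004 if z>.072 else .0015
    m.servo_line([*st,z],rate=.05)
    f=m.get_contact_force()-f0
    if abs(f).max()>2.5: print('contact',z,f,m.get_position()); break
print(z,m.get_position(),m.get_contact_force(),m.get_torque(),m.get_width(),m.get_time())
save(m.camera('scene'),'s3')
s=cv2.imread('pics/s3.png')[170:290,200:340];cv2.imwrite('pics/c3.png',cv2.resize(s,(700,600),interpolation=cv2.INTER_CUBIC))
E
```

```text
contact 0.06249999999999992 [-2.77996213 -0.21883295 12.34863434] [0.48660462 0.00720223 0.06335808]
0.06249999999999992 [0.48660462 0.00720223 0.06335808] [-3.07687153 -0.47981999 11.0320003 ] [-0.00141047  0.54615167  0.02844565] 0.034251560520810326 17.4833
```

View pics/c3.png

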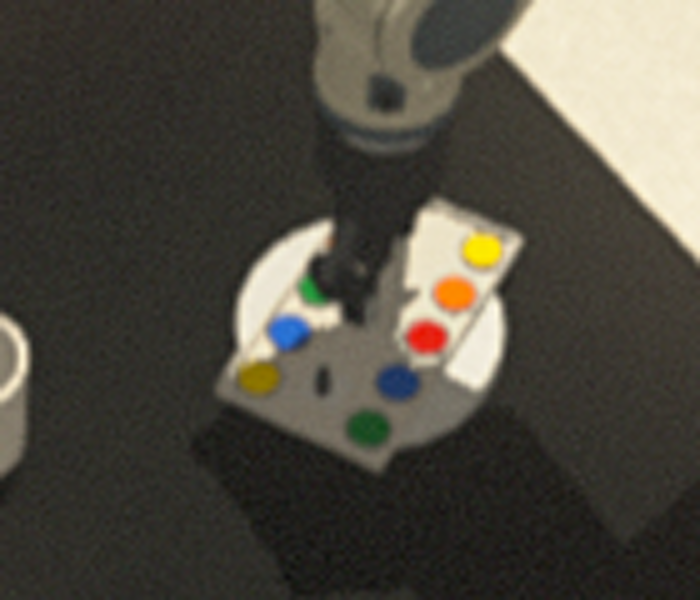

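Contact came at the expected seated height (TCP at 0.0634 against a predicted 0.0636), and the pin shows through the plate at (322,380). Next: release, retreat and check.

```bash
python3 - <<'E'
from g import *
m.command_gripper(.085);m.hold(.2)
m.servo_line([*st,.20],rate=.1)
r=m.get_ee_rot();M=m.camera('wrist')['mount'];Rm=R.from_rotvec(r).as_matrix()
d=Rm@M[:3,2];pos=np.array([*st,.03])+d*(.42/d[2])-Rm@M[:3,3]
m.move_to(pos,r);m.hold(.2)
p=m.get_position();r=m.get_ee_rot();c=m.camera('wrist');save(c,'fin');np.save('fin.npy',wristT(c,p,r));save(m.camera('top'),'top2');print(m.get_time())
E
python3 - <<'E'
from meas import *
im=cv2.imread('pics/fin.png');T=np.load('fin.npy')
for z in (.028,): 
    mk,c,s=comp(im.max(2)>100,256,190);print(c,s)
a=cv2.imread('pics/fin.png')[70:290,120:400]; t=cv2.imread('pics/top2.png')
cv2.imwrite('pics/c4.png',cv2.resize(a,(760,597),interpolation=cv2.INTER_CUBIC))
t1=cv2.imread('pics/top.png');
for n,(x0,x1,y0,y1) in dict(mix=(85,145,140,195),cup=(215,250,85,130)).items(): print(n,cv2.phaseCorrelate(t1[y0:y1,x0:x1].mean(2),t[y0:y1,x0:x1].mean(2)))
E
```

```text
20.775
[257.23391902 187.2316272 ] [  185   130   146   114 13090]
mix ((-0.10949795786149252, 0.026148247911624622), 0.4927372258198402)
cup ((-0.020910671093556488, 0.576287800924419), 0.9777014394683846)
```

View pics/c4.png

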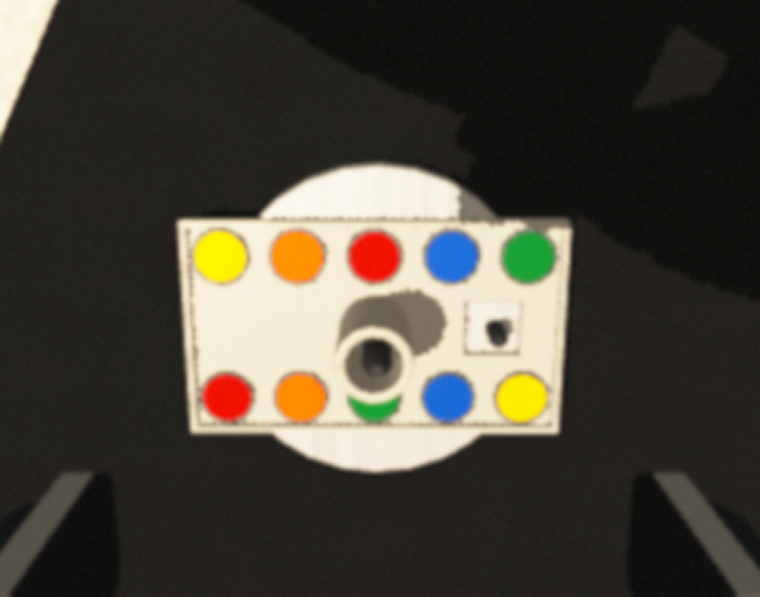

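The tray lies flat on the disc. The post is centred in the bore at (375,357) and the pin is inside the square hole at (497,330). The gripper is clear, and the mixing tray and cup haven't moved.

```bash
python3 -c "
from rig import manip as m
print(m.sign_off())"
```

```text
the job is handed in; nothing more can be done
None
```

The long paint tray is seated flat on the stand with the post in its tube and the pin in its square hole; it was lowered gently and released, the mixing tray and cup were left where they were, and the job was handed in at about 21 s of the 42 s allowed (no verdict was returned).

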